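# Snap the LED board onto its barbed posts in the light box

## Robot

A 7-joint arm with a two-finger parallel gripper is mounted at the origin on the work surface; the furniture and walls round the work are solid. World frame = base frame: x ahead of the robot, y to its left, z up, the work surface at z = 0. Lengths are in m, angles in rad, forces in N, time in s.
With the tool pointing down it reaches from about 0.425 to 1.025 m from the base axis. Payload 9.4 kg.
Tool frame: the origin (TCP) lies where the fingers leave the gripper's body, on its centre line; the fingertips stand nose_length ahead of it and the grasp point (between the pads) lies 54 mm ahead of it (nose_length is the distance from the TCP to the fingertips, in m); z points along the fingers, y is the direction in which the jaws open and shut (so a half turn about z gives the same grasp; the last joint's range is limited). The gripper opens to 85 mm and grips with 20 to 120 N. Pads are 22 mm wide; open, the fingers measure 114 mm over their backs; the gripper's body (76 mm by 85 mm) begins 54 mm behind the grasp point. The pads swing forward as they close: fully open they stand 13 mm farther back than shut.
Start: joints at [1.066, 0.599, -0.003, 1.599, 0.002, 0.943, -0.08], TCP at [0.301, -0.66, 0.304] pointing down, gripper open.
Joint ranges: [-2.57, 2.57], [-0.35, 1.97], [-1.29, 1.29], [0.11, 2.56], [-1.05, 4.19], [0.11, 1.86], [-2.63, 2.63]. Speed limits (rad/s): [2.22, 2.22, 3.01, 3.01, 3.14, 3.14, 3.14].

## Interface

Orientations are given as a rotation vector (axis times angle).
In Python, from station import * gives the robot as it stands. The module is installed in compiled form; this text tells all that it offers.
- The arm moves only by the tool apply_moves, never from a script. Its argument "series" is text: rows parted by semicolons, each of 7 numbers parted by spaces: the turn, a rotation vector about the tool's x, y, z in degrees, then the shift along the tool's x, y, z in mm, then the opening, from 0 (shut) to 1 (fully open). In form: rx ry rz dx dy dz claw; .... A call has 1 to 10 rows; each row is the pose to reach, as a shift and turn from the pose measured when the call began, along the tool's axes at that moment; what a row does not reach only later rows make up. A row lasts 1/10 s, in which the tool goes at most 50 mm and 8.59 degrees, less where a joint would pass 70% of its speed; a pose out of reach is approached as far as the arm can. A call with a gripper value outside its range is refused whole. The fingers move at their own pace and stop on an object; "grip_force" is the grip in N (left out, the last holds). Time passes only in rows, so rows that repeat a pose let the fingers close. It gives the time, the measured TCP pose, the force and the opening at its end, in the units of the state.
- sense(): the state, without advancing time (a new reading comes with each control period).
- get_image(name): name is "scene" or "top" or "wrist"; returns a dict with "pixels" (420x560x3 uint8, red, green, blue), "mtx" (3x3 intrinsics, pixels), "position" and "attitude" of the camera in the world; the wrist camera has in their place "T_tool_cam" (4x4, takes a point from camera to tool coordinates, whose origin is the TCP and whose axes are the flange's). Camera axes: x right, y up, looking along -z (the intrinsics and any distortion apply to the point x, -y, -z); pixel columns grow to the right and rows downward; lengths in m; the calibration is good to about 2 mm. The wrist camera is an equidistant fisheye: a pixel r from the principal point sees the ray r / f radians off the axis. A picture is of the moment at which its call begins: read the wrist's pose just before it. There is no depth.
- close_job(): hands the job in, once; it reports no verdict.
Trained networks look in a picture, given as the dict that the camera call returned (one of the last four; its "shot" number tells which), for a name from the list of things; names that differ only in an ending like _2 or _b are one class to them, and where a whole thing is asked for, a point or a joint stands for the part that bears it (a point fixed in the world has none). Each returns a list of dicts, best first, with "confidence" (0 to 1); they miss things now and then, are a little off and sometimes report something else, mostly with a low value. They report only what shows in the picture. A call takes as long as a camera call.
- regions_of(picture, query): "mask" (420x560 bool, what is visible of it) and "centre" ([column, row] in pixels, amid what is visible of it).
- pinpoint(picture, query): "centre" ([column, row] in pixels: a listed point, or the origin of a listed thing).
The state is a dict: "time_s": time; "joint_positions": joint angles; "dq": joint speeds; "joint_efforts": joint torques, N m; "tcp_pos": TCP position; "tool_rot": TCP orientation; "ft_force": force on the tool from outside, world axes, zero at the start; "moment": the same for the moment, N m; "gripper_width": opening from 0.0 (shut) to 1.0 (fully open).
Only numpy, scipy, OpenCV 4.12 (cv2) and the standard library are available. Lean on these libraries where they do the work, as an engineer would, in place of code of your own. Each camera call takes 0.05 s, during which the arm holds its last target. There are 200 camera calls.

## Task

Fit the LED board into the open light box under its propped lid: lift it by its finned housing, hold it level just above the four barbed posts, feel for the two fences (hinge side and far side) with its edges until it is square against both, for only then do its holes stand over the posts, and set it down on the post tips. Then press the bare board gently beside each post, one corner after another, until all four posts have clicked through and it lies fully home and flat on their shoulders; never force it or slam it down, and let go of it at the end. Leave the other things on the table where they are.

Things in the scene. Friction and masses are not known exactly. Their poses are not given: they have to be found in the camera images.
- lightbox: Open wooden light box, fixed to the table: 154 (x) x 192 (y) x 40 mm high, walls 8 mm; origin at the middle of its underside. Its x axis points to the hinge side, roughly to the robot's left, its y axis roughly towards the robot. On its floor lies a plywood base panel, 112 x 152 mm, parallel to the walls, that carries the two fences and the four posts (see the hole entries).
- lid_edge (a point): Middle of the top edge of the box's lattice lid (154 x 192 x 12 mm), hinged along the top of the hinge-side (+x) wall and held rigidly by a stay at only 70 degrees, so that it leans over the box; this point is 185 mm above the table. A gripper pointing straight down over the board runs into it; tilted 30 to 45 degrees about the box's y axis (wrist to -x, the open side) it has room.
- housing (a point): Centre of the finned aluminium driver housing in the middle of the LED board, half-way up it: 60 (x) x 34 (y) x 32 mm high, gripped across the 34 mm; axes are the board's, z up, x roughly to the robot's left as it lies. It is 20 mm above the board's underside, 16 mm above its upper face.
- board: The loose LED board: white plate 100 (x) x 140 (y) x 4 mm, about 0.25 kg, face up on the table; origin at the middle of its underside. A 10 mm hole at each corner, at x = +-36, y = +-56 mm; the same after half a turn: either way round fits. Two capacitors 8 mm high stand at x = +-36 by the housing's ends; press nowhere but on the bare plate.
- hole_a (a point): Centre of the hole at the board's own -x, +y corner, on its underside. Fences: 8 mm wooden battens on the base panel along its hinge side (+x) and its far side (-y), tops 40 mm above the table. The panel's place in the box is not reported: the hinge-side fence's inner face lies 39 to 57 mm to +x of the box's middle, the far fence's 59 to 77 mm to -y.
- hole_b (a point): Centre of the hole at the board's own -x, -y corner, on its underside. Posts: a board held square against both fences has its holes 0.8 mm (in x and in y) beyond the posts. White plastic, shoulder 12 mm across at 16 mm above the table, neck 7.6 mm, two spring prongs spreading to 15 mm along y with a square ledge 5.2 mm above the shoulder, sloping up to the tip 30 mm above the table.
- hole_c (a point): Centre of the hole at the board's own +x, -y corner, on its underside. Set down on the posts, the board rests with its underside about 10 mm above the shoulders (14 mm: its holes have missed them). Pressed with 10 to 16 N beside a post (say 14 mm from it in x, towards the middle) that corner drops to the shoulder with a click.
- hole_d (a point): Centre of the hole at the board's own +x, +y corner, on its underside. A corner that is pressed first lifts the one opposite, so go from corner to neighbouring corner; the plate is stiff, and the last two corners may go down together and take up to about 20 N. All four at once take about 35 N and then slam down: not gentle.
- eraser: Bystander, to be left alone: blue and white eraser, 19 x 42 x 13 mm, loose beside the light box on its open side; origin at the middle of its underside.
- sanding_block: Bystander, to be left alone: wooden sanding block, 53 x 97 x 28 mm, at the left edge of the table; origin at the middle of its underside.
- tint_bottle: Bystander, to be left alone: small bottle, 24 mm across, 49 mm high, standing at the near left; origin at the middle of its underside.
- mug: Bystander, to be left alone: mug, 81 mm across, 101 mm high, standing at the far left corner; origin at the middle of its underside.

How it is judged:
On the way:
1. one corner of the board has clicked home while the opposite corner still stands at least 5 mm higher: pressed corner by corner, not all at once (((z of hole_a in the frame of lightbox below 0.0171 m and z of hole_c in the frame of lightbox above 0.021 m) or (z of hole_b in the frame of lightbox below 0.0171 m and z of hole_d in the frame of lightbox above 0.021 m) or (z of hole_c in the frame of lightbox below 0.0171 m and z of hole_a in the frame of lightbox above 0.021 m) or (z of hole_d in the frame of lightbox below 0.0171 m and z of hole_b in the frame of lightbox above 0.021 m))), for 0.05 s.
At the end, for the whole second after the job is handed in: The board is home on all four posts: at each hole its underside is within 1.1 mm of the shoulders (16 mm above the table); middle at x = -15 to 9, y = -9 to 15 mm from the box's middle, square within 0.06 rad, level within 0.03 rad, at rest, released (z of each of hole_a, hole_b, hole_c, hole_d in the frame of lightbox below 0.0171 m and x of housing in the frame of lightbox between -0.015 and 0.009 m and y of housing in the frame of lightbox between -0.009 and 0.015 m and angle between the x axis of board and the x axis of lightbox, either way round below 0.06 rad and angle between board's own z axis and vertical below 0.03 rad and linear speed of board below 0.02 m/s and contact force between the fingers and board below 0.1 N); the robot touches nothing.
It fails at once if the board is slammed or forced against the light box with more than 60 N (contact force between board and lightbox above 60 N).
It fails at once if another thing on the table is moved by more than 25 mm (distance of any of eraser, sanding_block, tint_bottle, mug from where it was at the start of the episode above 0.025 m).
It also fails if it takes over 70 s, if anything falls off the work surface, if the arm or the gripper's body presses on something with over 40 N, if the wrist force passes 120 N, or if a joint passes its speed limit or range.

## Working session

There is one attempt and no reset: what is moved stays moved. The work goes in short steps, Python scripts to look and compute and a tool call to move; the robot and the scene stay as the last step left them, time stands still between calls to the robot, and variables do not carry over. Pictures are saved under pics/ and viewed, about 8 in all and at most 12, crops included, and the job is handed in when it is done.

Besides the shell and the picture viewer there is one more tool, called after "Call:" by a JSON object that holds its "name" and its "arguments". apply_moves: Moves the arm, as the interface text tells. Its arguments: {"type":"object","properties":{"series":{"type":"string"},"grip_force":{"type":"number"}},"required":["series"]}

```bash
mkdir -p pics; cat > h.py <<'E'
from station import *
import numpy as np, cv2
from scipy.spatial.transform import Rotation as R
def Rm(a):
    a=np.array(a,float)
    return a if a.shape==(3,3) else R.from_rotvec(a).as_matrix()
def ray(im,px,st=None):
    K=np.array(im["mtx"]);u=(px[0]-K[0,2])/K[0,0];v=(px[1]-K[1,2])/K[1,1]
    if "T_tool_cam" in im:
        r=np.hypot(u,v);s=np.sin(r)/r if r>1e-9 else 1
        d=np.array([u*s,-v*s,-np.cos(r)]);T=np.array(im["T_tool_cam"])
        A=Rm(st["tool_rot"]);return A@T[:3,3]+np.array(st["tcp_pos"]),A@T[:3,:3]@d
    d=np.array([u,-v,-1.]);return np.array(im["position"]),Rm(im["attitude"])@d
def at_z(im,px,z,st=None):
    o,d=ray(im,px,st);return o+d*(z-o[2])/d[2]
def tri(rs):
    A=0;b=0
    for o,d in rs:
        d=d/np.linalg.norm(d);P=np.eye(3)-np.outer(d,d);A=A+P;b=b+P@o
    return np.linalg.solve(A,b)
def save(im,n): cv2.imwrite(f"pics/{n}.png",cv2.cvtColor(im["pixels"],cv2.COLOR_RGB2BGR))
E
cat > a.py <<'E'
from h import *
s=sense();print({k:np.round(v,3) for k,v in s.items()})
top=get_image("top");sc=get_image("scene");wr=get_image("wrist")
np.set_printoptions(precision=4,suppress=True)
for n,i in(("top",top),("scene",sc),("wrist",wr)):save(i,n)
print(top["position"],sc["position"],wr["T_tool_cam"],top["mtx"])
for q in "lightbox lid_edge housing board hole_a eraser sanding_block tint_bottle mug".split():
    z={"lid_edge":.185,"housing":.02}.get(q,0)
    for n,i in(("top",top),("scene",sc),("wrist",wr)):
        for d in pinpoint(i,q)[:4 if q=="hole_a" else 1]:
            print(q,n,np.round(d["centre"]),round(d["confidence"],2),at_z(i,d["centre"],z,s)[:2])
cv2.imwrite("pics/both.png",np.hstack([cv2.resize(cv2.imread(f"pics/{n}.png"),(400,300)) for n in("scene","wrist")]))
E
python3 a.py
```

```text
{'time_s': np.float64(0.0), 'joint_positions': array([ 1.066,  0.6  , -0.003,  1.6  ,  0.002,  0.943, -0.08 ]), 'dq': array([-0.   , -0.   , -0.001,  0.002, -0.   , -0.001, -0.   ]), 'joint_efforts': array([ 0.0000e+00, -7.7644e+01,  1.5650e+00, -2.5800e+01,  1.2000e-02,
        9.0000e-03, -0.0000e+00]), 'tcp_pos': array([ 0.301, -0.659,  0.303]), 'tool_rot': array([-3.068e+00, -6.670e-01,  1.000e-03]), 'ft_force': array([0.045, 0.819, 0.645]), 'moment': array([-0.033,  0.024, -0.025]), 'gripper_width': np.float64(0.997)}
[ 0.2624 -0.0483  1.5719] [0.1394 0.5449 0.9081] [[ 0.0006  0.9453  0.3263  0.0856]
 [ 1.     -0.0002 -0.0012  0.    ]
 [-0.0011  0.3263 -0.9453 -0.0697]
 [ 0.      0.      0.      1.    ]] [[529.6245   0.     285.1731]
 [  0.     529.6245 214.4647]
 [  0.       0.       1.    ]]
lightbox top [262. 213.] 0.85 [0.4553 0.0354]
lightbox scene [246. 268.] 0.82 [0.4544 0.0463]
lid_edge top [249. 206.] 0.62 [0.4524 0.0594]
lid_edge scene [239. 225.] 0.77 [0.4473 0.0659]
housing top [343. 206.] 0.68 [ 0.4697 -0.2068]
housing scene [284. 186.] 0.91 [ 0.473  -0.2038]
board top [345. 205.] 0.65 [ 0.4738 -0.2137]
board scene [284. 193.] 0.7 [ 0.4714 -0.199 ]
hole_a top [355. 220.] 0.86 [ 0.4271 -0.2406]
hole_a top [353. 188.] 0.78 [ 0.5253 -0.2393]
hole_a top [330. 226.] 0.74 [ 0.4133 -0.168 ]
hole_a top [329. 188.] 0.61 [ 0.5268 -0.1673]
hole_a scene [270. 178.] 0.73 [ 0.5275 -0.2312]
hole_a scene [261. 194.] 0.72 [ 0.5232 -0.1702]
hole_a scene [299. 211.] 0.71 [ 0.4127 -0.16  ]
hole_a scene [309. 186.] 0.66 [ 0.4235 -0.2484]
eraser top [296. 216.] 0.48 [ 0.4452 -0.0657]
eraser scene [270. 237.] 0.55 [ 0.4421 -0.0562]
sanding_block top [192. 231.] 0.56 [0.4082 0.2448]
sanding_block scene [222. 355.] 0.97 [0.4035 0.2481]
tint_bottle top [187. 257.] 0.64 [0.3311 0.2598]
tint_bottle scene [253. 374.] 0.52 [0.3292 0.2551]
mug top [195. 194.] 0.86 [0.5191 0.2357]
mug scene [175. 328.] 0.66 [0.5205 0.2379]
```

View pics/top.png

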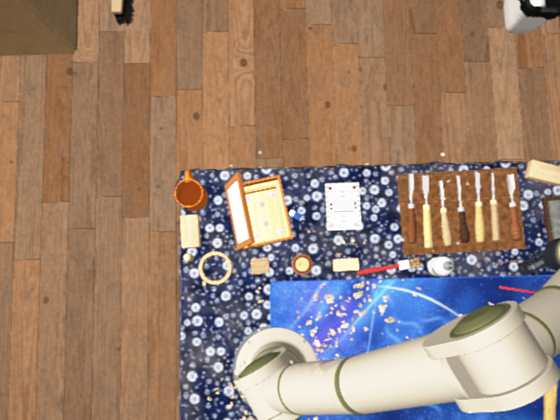

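View pics/both.png

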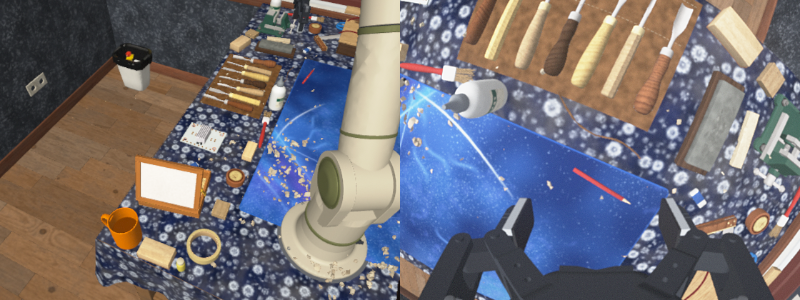

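```bash
cat >> h.py <<'E'
np.set_printoptions(precision=4,suppress=True)
def tool(yaw,tilt):
    "tool x along the box/board x (yaw: turn of that x axis from world +y), wrist tilted to -x"
    c,s=np.cos(yaw),np.sin(yaw);bx=np.array([-s,c,0]);up=np.array([0,0,1.]);t=np.radians(tilt)
    z=np.sin(t)*bx-np.cos(t)*up;x=np.cos(t)*bx+np.sin(t)*up
    return np.c_[x,np.cross(z,x),z]
def go(A,p,grasp=0):
    "move from the present pose so that the point grasp mm ahead of the TCP comes to p"
    s=sense();A0=Rm(s["tool_rot"]);p=np.array(p)-A[:,2]*grasp/1e3
    r=np.degrees(R.from_matrix(A0.T@A).as_rotvec());d=A0.T@(p-np.array(s["tcp_pos"]))*1e3
    print("move",np.round(r,2),np.round(d,1),"dist",round(np.linalg.norm(d)),"tcp",p,"now",np.array(s["tcp_pos"]),"t",s["time_s"])
E
python3 -c "
from h import *
go(tool(0,40),[.471,-.34,.25])"
```

```text
move [ 22.82  35.49 -62.69] [ 287.5 -220.2   53.9] dist 366 tcp [ 0.471 -0.34   0.25 ] now [ 0.3008 -0.6597  0.3039] t 1.5
```

Call:
{"name": "apply_moves", "arguments": {"series": "22.8 35.5 -62.7 287 -220 54 1;22.8 35.5 -62.7 287 -220 54 1;22.8 35.5 -62.7 287 -220 54 1;22.8 35.5 -62.7 287 -220 54 1;22.8 35.5 -62.7 287 -220 54 1;22.8 35.5 -62.7 287 -220 54 1;22.8 35.5 -62.7 287 -220 54 1;22.8 35.5 -62.7 287 -220 54 1;22.8 35.5 -62.7 287 -220 54 1;22.8 35.5 -62.7 287 -220 54 1", "grip_force": 60}}

```text
time_s: 2.5
tcp_pos: [0.4708, -0.341, 0.2485]
tool_rot: [-1.814, -1.816, -0.663]
ft_force: [-0.2, -1.0, 0.0]
gripper_width: 1.001
```

```bash
cat > b.py <<'E'
from h import *
s=sense();w=get_image("wrist");save(w,"w1")
print(s["joint_positions"],s["ft_force"])
for q,z in(("housing",.02),("board",0),("hole_a",0),("lightbox",0),("lid_edge",.185),("eraser",0)):
    for d in pinpoint(w,q)[:5 if q=="hole_a" else 1]: print(q,np.round(d["centre"]),round(d["confidence"],2),at_z(w,d["centre"],z,s))
go(tool(0,40),[.471,-.34,.25])
E
python3 b.py
```

```text
[ 1.105   0.7533 -0.6004  1.747  -0.1995  1.1469  0.68  ] [-0.2283 -1.0038  0.022 ]
housing [275. 225.] 0.93 [ 0.4726 -0.2035  0.02  ]
board [272. 233.] 0.66 [ 0.4693 -0.2061  0.    ]
hole_a [227. 204.] 0.92 [ 0.4152 -0.1696  0.    ]
hole_a [228. 263.] 0.84 [ 0.4199 -0.2417  0.    ]
hole_a [321. 259.] 0.72 [ 0.5252 -0.2366  0.    ]
hole_a [323. 204.] 0.68 [ 0.5301 -0.17    0.    ]
lightbox [265.  77.] 0.68 [0.4583 0.0405 0.    ]
eraser [256. 130.] 0.78 [ 0.447  -0.0621  0.    ]
move [ 0.05  0.09 -0.04] [0.1 0.5 0.6] dist 1 tcp [ 0.471 -0.34   0.25 ] now [ 0.4705 -0.3405  0.2504] t 2.85
```

View pics/w1.png

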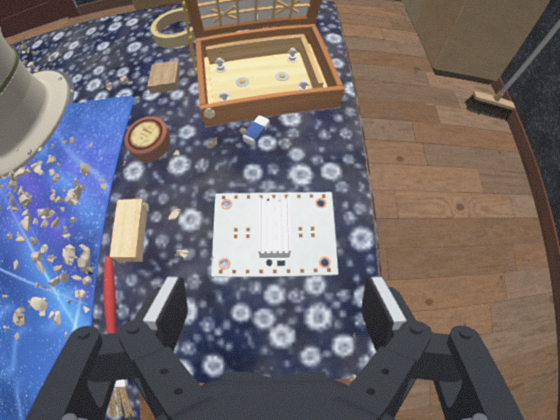

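```bash
python3 - <<'E'
from h import *
i=cv2.imread("pics/w1.png")[0:130,180:350];cv2.imwrite("pics/w1c.png",cv2.resize(i,None,fx=4.5,fy=4.5,interpolation=cv2.INTER_CUBIC))
go(tool(0.01,40),[.472,-.2045,.026],54)
E
```

```text
move [ 0.42  0.09 -0.47] [-39.8   1.7 205.4] dist 209 tcp [ 0.4723 -0.2392  0.0674] now [ 0.4705 -0.3405  0.2504] t 2.85
```

View pics/w1c.png

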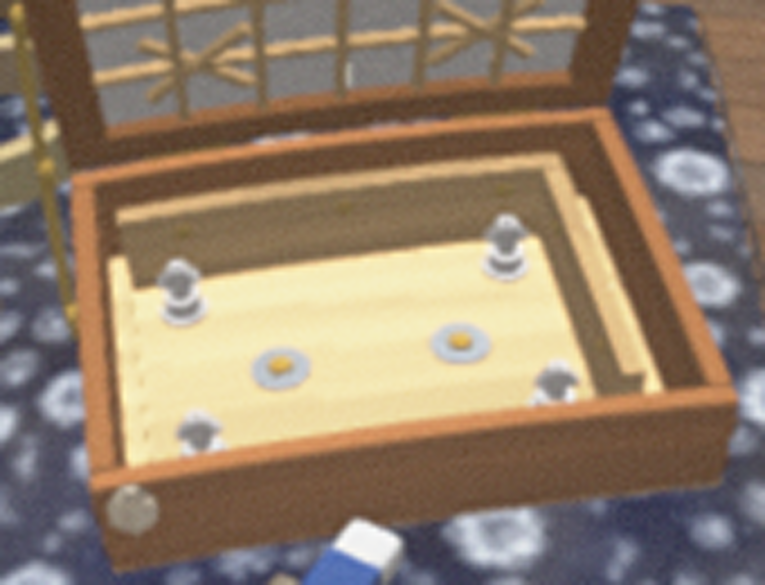

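```bash
python3 - <<'E'
from h import *
w=get_image("wrist");s=sense()
f=lambda p,z:at_z(w,np.array(p)/4.5+[180,0],z,s)[:2]
P=np.array([f(p,.03) for p in((199,412),(179,262),(507,217),(558,362))])
C=np.array([f(p,.04) for p in((95,488),(75,180),(605,112),(738,400))])
print(P,C)
def fit(X,M):
    cx=X.mean(0);q=M-M.mean(0);H=q.T@(X-cx)
    a=np.arctan2(H[0,1]-H[1,0],H[0,0]+H[1,1]);c,sn=np.cos(a),np.sin(a);Q=np.array([[c,-sn],[sn,c]])
    t=cx-Q@M.mean(0);print("c",t,"yaw(box x vs world y)",a-np.pi/2,"res mm",(X-(q@Q.T+cx))*1e3);return t,Q
# order: (-x,+y),(+x,+y),(+x,-y),(-x,-y)
sg=np.array([[-1,1],[1,1],[1,-1],[-1,-1]])
tp,_=fit(P,sg*[.036,.056]); tb,Q=fit(C,sg*[.077,.096])
print("post centre in box",Q.T@(tp-tb)*1e3)
go(tool(0.01,40),[.472,-.2045,.026],54)
E
```

```text
[[ 0.4046 -0.0165]
 [ 0.3914  0.0538]
 [ 0.5     0.0748]
 [ 0.5132  0.0039]] [[ 0.379  -0.0537]
 [ 0.3522  0.0909]
 [ 0.5364  0.1263]
 [ 0.565  -0.0191]]
c [0.4523 0.029 ] yaw(box x vs world y) 0.1871302355914537 res mm [[ 0.5793  0.2731]
 [ 0.8194 -0.1326]
 [-0.6113  0.0547]
 [-0.7874 -0.1952]]
c [0.4582 0.0361] yaw(box x vs world y) 0.18779413143011614 res mm [[ 0.8019  3.7743]
 [ 2.721  -2.9589]
 [-1.7018 -3.3613]
 [-1.8211  2.546 ]]
post centre in box [-5.8867  7.09  ]
move [ 0.41  0.08 -0.46] [-39.8   1.7 205.3] dist 209 tcp [ 0.4723 -0.2392  0.0674] now [ 0.4705 -0.3405  0.2504] t 2.9
```

Call:
{"name": "apply_moves", "arguments": {"series": "0.4 0 -0.5 -40 1.7 50 1;0.4 0 -0.5 -40 1.7 100 1;0.4 0 -0.5 -40 1.7 140 1;0.4 0 -0.5 -40 1.7 170 1;0.4 0 -0.5 -40 1.7 190 1;0.4 0 -0.5 -40 1.7 200 1;0.4 0 -0.5 -40 1.7 205 1;0.4 0 -0.5 -40 1.7 205 1"}}

```text
time_s: 3.7
tcp_pos: [0.4726, -0.2399, 0.0677]
tool_rot: [-1.808, -1.827, -0.657]
ft_force: [-0.4, -0.1, -0.2]
gripper_width: 0.999
```

Call:
{"name": "apply_moves", "arguments": {"series": "0 0 0 0 0 0 0;0 0 0 0 0 0 0;0 0 0 0 0 0 0;0 0 0 0 0 0 0;0 0 0 0 0 0 0;0 0 0 0 0 0 0"}}

```text
time_s: 4.3
tcp_pos: [0.4726, -0.2404, 0.0682]
tool_rot: [-1.808, -1.827, -0.657]
ft_force: [-1.3, -3.0, 6.1]
gripper_width: 0.384
```

```bash
python3 - <<'E'
from h import *
s=sense();print(s["gripper_width"],s["ft_force"],Rm(s["tool_rot"]))
A=Rm(s["tool_rot"]);print("lift in tool",A.T@[0,0,150])
E
```

```text
0.3843517966147665 [-1.3211 -3.0418  6.1026] [[-0.0081  1.     -0.0054]
 [ 0.7675  0.0097  0.641 ]
 [ 0.641   0.001  -0.7675]]
lift in tool [  96.151     0.1515 -115.1302]
```

Call:
{"name": "apply_moves", "arguments": {"series": "0 0 0 6 0 -8 0;0 0 0 16 0 -19 0;0 0 0 29 0 -34 0;0 0 0 42 0 -50 0;0 0 0 42 0 -50 0;0 0 0 42 0 -50 0"}}

```text
time_s: 4.9
tcp_pos: [0.4726, -0.2405, 0.1341]
tool_rot: [-1.809, -1.828, -0.657]
ft_force: [0.9, -0.6, -2.4]
gripper_width: 0.39
```

```bash
cat >> h.py <<'E'
Y=.187; PC=np.array([.4523,.0290])
BX=np.array([-np.sin(Y),np.cos(Y)]);BY=np.array([-np.cos(Y),-np.sin(Y)])
def over(x,y,zt,tilt=40,g=54,yaw=Y):
    "grasp point at box-parallel offsets x,y (mm) from the posts' middle"
    go(tool(yaw,tilt),np.r_[PC+BX*x/1e3+BY*y/1e3,zt],g)
def where(g=54):
    s=sense();A=Rm(s["tool_rot"]);p=np.array(s["tcp_pos"])+A[:,2]*g/1e3
    f=np.array(s["ft_force"]);d=p[:2]-PC
    print("x,y,z mm",d@BX*1e3,d@BY*1e3,p[2]*1e3,"F box",np.array([f[:2]@BX,f[:2]@BY,f[2]]),"M",np.array(s["moment"]),"grip",s["gripper_width"],"t",s["time_s"])
    z=A[:,2];print("tilt",np.degrees(np.arctan2(np.hypot(*z[:2]),-z[2])),"yaw",np.arctan2(A[1,1],A[0,1]))
E
python3 - <<'E'
from h import *
where();over(-6,5,.092)
s=sense();w=get_image("wrist");save(w,"w2")
for q,z in(("housing",.085),("hole_a",.065)):
    for d in pinpoint(w,q)[:5 if q=="hole_a" else 1]: print(q,np.round(d["centre"]),round(d["confidence"],2),at_z(w,d["centre"],z,s))
p=np.array(s["tcp_pos"])+Rm(s["tool_rot"])[:,2]*.054;print(p)
E
```

```text
x,y,z mm -234.52815733309467 24.023176581252752 92.58049071050361 F box [-0.7972 -0.7457 -2.3691] M [-0.8873  0.0024 -0.0396] grip 0.38979539095196863 t 4.9
tilt 39.77946541948272 yaw 0.009730509020126727
move [ 6.6   0.23 -7.72] [175.3 -15.4 146.8] dist 229 tcp [ 0.455  -0.0119  0.1334] now [ 0.4726 -0.2405  0.1341] t 4.9
housing [273. 303.] 0.57 [ 0.4731 -0.2055  0.085 ]
hole_a [180. 240.] 0.85 [ 0.4185 -0.1694  0.065 ]
hole_a [172. 366.] 0.6 [ 0.4186 -0.2416  0.065 ]
hole_a [370. 242.] 0.6 [ 0.5289 -0.1691  0.065 ]
hole_a [377. 368.] 0.55 [ 0.5302 -0.2411  0.065 ]
[ 0.4723 -0.2059  0.0926]
```

View pics/w2.png

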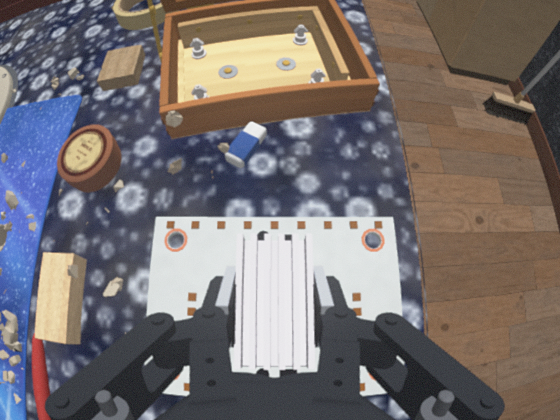

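Call:
{"name": "apply_moves", "arguments": {"series": "3 0 -3 20 -2 17 0;6.6 0.2 -7.7 50 -5 42 0;6.6 0.2 -7.7 82 -8 69 0;6.6 0.2 -7.7 114 -11 96 0;6.6 0.2 -7.7 143 -14 120 0;6.6 0.2 -7.7 165 -16 138 0;6.6 0.2 -7.7 175 -17 147 0;6.6 0.2 -7.7 175 -17 147 0"}}

```text
time_s: 5.85
tcp_pos: [0.4525, -0.0103, 0.1321]
tool_rot: [-1.617, -1.955, -0.589]
ft_force: [0.1, -0.3, -1.6]
gripper_width: 0.388
```

```bash
cat > c.py <<'E'
from h import *
import sys
where();over(*map(float,sys.argv[1:]))
E
python3 c.py -6 6.7 .062
```

```text
x,y,z mm -3.814926993100787 7.297470246302841 90.8126510344969 F box [-0.3238 -0.0257 -1.6165] M [-1.0489 -0.2021 -0.0029] grip 0.3883829578795238 t 5.85
tilt 40.17872300508152 yaw 0.18949425666263528
move [-0.2  -0.18  0.02] [-20.1   0.5  20.6] dist 29 tcp [ 0.4533 -0.0122  0.1034] now [ 0.4525 -0.0103  0.1321] t 5.85
```

Call:
{"name": "apply_moves", "arguments": {"series": "-0.2 -0.2 0 -8 0.5 4 0;-0.2 -0.2 0 -12 0.5 11 0;-0.2 -0.2 0 -16 0.5 16 0;-0.2 -0.2 0 -19 0.5 19 0;-0.2 -0.2 0 -21 0.5 21.5 0;-0.2 -0.2 0 -21 0.5 21.5 0;-0.2 -0.2 0 -21 0.5 21.5 0"}}

```text
time_s: 6.55
tcp_pos: [0.4533, -0.0124, 0.1021]
tool_rot: [-1.621, -1.957, -0.59]
ft_force: [-0.2, -0.4, -2.1]
gripper_width: 0.391
```

```bash
python3 c.py -6 6.7 .0605; python3 - <<'E'
from h import *
w=get_image("wrist");save(w,"w3")
E
```

```text
x,y,z mm -6.144485793845489 6.691497362724549 60.75874766948763 F box [-0.3401  0.2725 -2.0958] M [-0.9341 -0.1707  0.0084] grip 0.3914264294362445 t 6.55
tilt 39.984763071305224 yaw 0.187300949034782
move [0.   0.02 0.02] [-0.1 -0.   0.3] dist 0 tcp [ 0.4533 -0.0122  0.1019] now [ 0.4533 -0.0124  0.1021] t 6.55
```

View pics/w3.png

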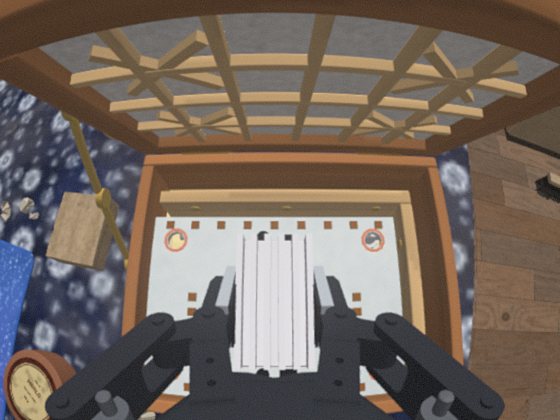

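Call:
{"name": "apply_moves", "arguments": {"series": "0 0 0 1 0 0.8 0;0 0 0 1.9 0 1.6 0;0 0 0 2.7 0 2.3 0;0 0 0 3.4 0 2.9 0;0 0 0 3.4 0 2.9 0;0 0 0 3.4 0 2.9 0"}}

```text
time_s: 7.2
tcp_pos: [0.4525, -0.0079, 0.1022]
tool_rot: [-1.621, -1.957, -0.59]
ft_force: [0.1, -0.3, -2.6]
gripper_width: 0.388
```

```bash
python3 c.py 1 6.7 .0605
```

```text
x,y,z mm -1.6450086171120286 6.615583884523045 60.833018150463424 F box [-0.3641 -0.072  -2.5881] M [-0.9396 -0.1572  0.0186] grip 0.3877409863081755 t 7.2
tilt 39.97582349606609 yaw 0.18736533065888392
move [0.01 0.02 0.03] [ 1.8 -0.1  2. ] dist 3 tcp [ 0.452  -0.0054  0.1019] now [ 0.4525 -0.0079  0.1022] t 7.2
```

Free so far; continue in small steps of 0.6 mm.

Call:
{"name": "apply_moves", "arguments": {"series": "0 0 0 0.4 0 0.5 0;0 0 0 0.4 0 0.5 0;0 0 0 0.9 0 0.9 0;0 0 0 0.9 0 0.9 0;0 0 0 1.4 0 1.2 0;0 0 0 1.4 0 1.2 0"}}

```text
time_s: 7.8
tcp_pos: [0.4522, -0.006, 0.1022]
tool_rot: [-1.621, -1.958, -0.59]
ft_force: [-0.8, -0.1, -2.1]
gripper_width: 0.387
```

```bash
python3 c.py 1 6.7 .0605
```

```text
x,y,z mm 0.2711081553260417 6.599395613056352 60.851395914684836 F box [ 0.0612  0.808  -2.0823] M [-0.9959 -0.2707  0.0141] grip 0.38727050629030446 t 7.8
tilt 39.9742786650906 yaw 0.18741735042415128
move [0.01 0.03 0.04] [ 0.3 -0.1  0.7] dist 1 tcp [ 0.452  -0.0054  0.1019] now [ 0.4522 -0.006   0.1022] t 7.8
```

Call:
{"name": "apply_moves", "arguments": {"series": "0 0 0 0.5 0 0.5 0;0 0 0 0.5 0 0.5 0;0 0 0 0.9 0 0.8 0;0 0 0 0.9 0 0.8 0"}}

```text
time_s: 8.2
tcp_pos: [0.4519, -0.0048, 0.1022]
tool_rot: [-1.621, -1.958, -0.59]
ft_force: [0.6, -0.0, -2.3]
gripper_width: 0.389
```

```bash
python3 c.py 1 6.7 .0605
```

```text
x,y,z mm 1.5326249636669909 6.641228204695678 60.83799785846403 F box [-0.1354 -0.603  -2.2545] M [-0.9709 -0.1741 -0.0034] grip 0.38890227727370275 t 8.2
tilt 39.978417046996 yaw 0.18752830430239248
move [0.   0.02 0.04] [-0.6 -0.1 -0.1] dist 1 tcp [ 0.452  -0.0054  0.1019] now [ 0.4519 -0.0048  0.1022] t 8.2
```

Call:
{"name": "apply_moves", "arguments": {"series": "0 0 0 0.4 0 0.3 0;0 0 0 0.8 0 0.7 0;0 0 0 1.1 0 1 0;0 0 0 1.1 0 1 0"}}

```text
time_s: 8.6
tcp_pos: [0.4518, -0.0041, 0.102]
tool_rot: [-1.622, -1.958, -0.59]
ft_force: [-0.6, -5.7, 0.6]
gripper_width: 0.391
```

```bash
python3 c.py 1 6.7 .0605
```

```text
x,y,z mm 2.2352788046086376 6.57191881210512 60.60788682255011 F box [-5.4788  1.6023  0.6341] M [-1.4757 -0.0089  0.2197] grip 0.39111526778583605 t 8.6
tilt 39.91871970977132 yaw 0.18663128048392058
move [0.04 0.08 0.01] [-1.1 -0.1 -0.7] dist 1 tcp [ 0.452  -0.0054  0.1019] now [ 0.4518 -0.0041  0.102 ] t 8.6
```

Call:
{"name": "apply_moves", "arguments": {"series": "0 0 0 0 1 0 0;0 0 0 0 2 0 0;0 0 0 0 3 0 0;0 0 0 0 3.6 0 0;0 0 0 0 4.2 0 0;0 0 0 0 4.2 0 0"}}

```text
time_s: 9.2
tcp_pos: [0.456, -0.0033, 0.102]
tool_rot: [-1.622, -1.958, -0.59]
ft_force: [-0.5, -1.9, -2.3]
gripper_width: 0.388
```

```bash
python3 c.py 2.2 1 .0605
```

```text
x,y,z mm 2.2079576913997285 2.335041858958798 60.55310042753318 F box [-1.8061  0.8364 -2.3463] M [-1.3202 -0.1193  0.1772] grip 0.38783321977341806 t 9.2
tilt 39.913514016416954 yaw 0.1866134786424429
move [0.04 0.09 0.  ] [-0.1  1.4  0. ] dist 1 tcp [ 0.4574 -0.0031  0.1019] now [ 0.456  -0.0033  0.102 ] t 9.2
```

Call:
{"name": "apply_moves", "arguments": {"series": "0 0 0 0 0.5 0 0;0 0 0 0 1 0 0;0 0 0 0 1.4 0 0;0 0 0 0 1.7 0 0;0 0 0 0 1.7 0 0"}}

```text
time_s: 9.7
tcp_pos: [0.4569, -0.0031, 0.1019]
tool_rot: [-1.622, -1.957, -0.588]
ft_force: [-4.4, -4.6, -0.2]
gripper_width: 0.39
```

```bash
python3 c.py 2.2 1 .0605
```

```text
x,y,z mm 2.2231377265131504 1.5056415898277387 60.52791658553427 F box [-3.7294  5.1728 -0.1598] M [-1.52    0.3411  0.493 ] grip 0.3903448147797088 t 9.7
tilt 39.93051249951544 yaw 0.18725140536583001
move [-0.04  0.07 -0.01] [-0.1  0.5  0. ] dist 0 tcp [ 0.4574 -0.0031  0.1019] now [ 0.4569 -0.0031  0.1019] t 9.7
```

Call:
{"name": "apply_moves", "arguments": {"series": "0 0 0 0.8 0.4 0.7 0;0 0 0 0.8 0.4 0.7 0;0 0 0 1.2 0.7 1 0;0 0 0 1.2 0.7 1 0"}}

```text
time_s: 10.1
tcp_pos: [0.4569, -0.003, 0.1019]
tool_rot: [-1.624, -1.957, -0.587]
ft_force: [-4.8, -15.0, 5.5]
gripper_width: 0.391
```

```bash
python3 c.py 2.2 1 .0605; python3 - <<'E'
from h import *
s=sense();w=get_image("wrist");save(w,"w4")
for d in pinpoint(w,"hole_a")[:5]: print(np.round(d["centre"],1),round(d["confidence"],2),at_z(w,d["centre"],.034,s))
a=w["pixels"][150:290,130:430];cv2.imwrite("pics/w4c.png",cv2.resize(a[:,:,::-1],None,fx=2.6,fy=2.6,interpolation=cv2.INTER_CUBIC))
E
```

```text
x,y,z mm 2.3262003308481294 1.4848547932696585 60.41487123805237 F box [-13.8554   7.5092   5.4851] M [-1.9906  0.6291  0.9965] grip 0.39055670958414507 t 10.1
tilt 39.842562433678125 yaw 0.18637834141183904
move [-0.04  0.16 -0.08] [-0.2  0.4 -0.1] dist 1 tcp [ 0.4574 -0.0031  0.1019] now [ 0.4569 -0.003   0.1019] t 10.1
[370.4 244.9] 0.86 [0.4998 0.0747 0.034 ]
[177.8 239.6] 0.83 [0.3901 0.0572 0.034 ]
[379.  366.2] 0.77 [0.5139 0.0072 0.034 ]
[172.2 368.6] 0.71 [ 0.4045 -0.0147  0.034 ]
```

View pics/w4c.png

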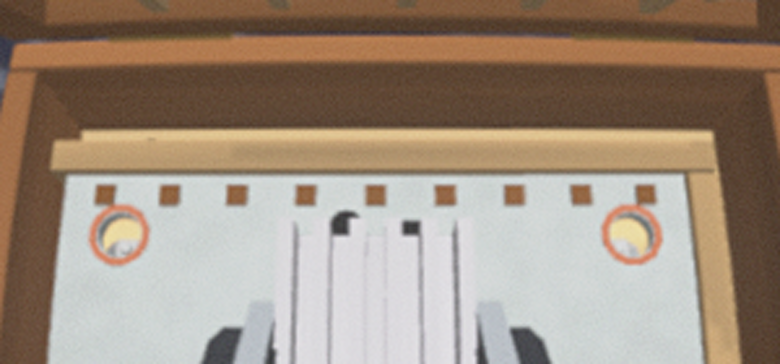

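Call:
{"name": "apply_moves", "arguments": {"series": "0 0 0 -0.4 -0.5 -0.3 0;0 0 0 -1 -0.5 0.5 0;0 0 0 -2 -0.5 1.6 0;0 0 0 -3 -0.5 2.8 0;0 0 0 -4.2 -0.5 4.3 0;0 0 0 -4.2 -0.5 4.3 0;0 0 0 -4.2 -0.5 4.3 0"}}

```text
time_s: 10.9
tcp_pos: [0.4565, -0.0034, 0.0958]
tool_rot: [-1.623, -1.957, -0.587]
ft_force: [-1.0, 0.3, -1.9]
gripper_width: 0.385
```

```bash
python3 c.py 1.8 2 .0530
```

```text
x,y,z mm 1.9734778717639523 1.9711584308950456 54.33970513950272 F box [ 0.5068  0.9542 -1.9101] M [-0.9119 -0.2063 -0.0042] grip 0.38481170862993935 t 10.9
tilt 39.85570808540658 yaw 0.18640434515280233
move [-0.05  0.14 -0.08] [-1.1 -0.1  0.9] dist 1 tcp [ 0.4565 -0.0037  0.0944] now [ 0.4565 -0.0034  0.0958] t 10.9
```

Call:
{"name": "apply_moves", "arguments": {"series": "0 0 0 -0.3 0 0.4 0;0 0 0 -0.6 0 0.8 0;0 0 0 -1 0 1.2 0;0 0 0 -1.3 0 1.5 0;0 0 0 -1.3 0 1.5 0"}}

```text
time_s: 11.4
tcp_pos: [0.4564, -0.0034, 0.0938]
tool_rot: [-1.623, -1.957, -0.587]
ft_force: [-0.7, -0.5, -1.3]
gripper_width: 0.39
```

```bash
python3 c.py 1.8 2 .0530
```

```text
x,y,z mm 1.9939091605085781 2.09777394566899 52.32443227253985 F box [-0.3638  0.7881 -1.3047] M [-0.9514 -0.1175  0.0234] grip 0.3903172528961092 t 11.4
tilt 39.8623994621197 yaw 0.18657700903873622
move [-0.06  0.14 -0.08] [ 0.2  0.  -0.6] dist 1 tcp [ 0.4565 -0.0037  0.0944] now [ 0.4564 -0.0034  0.0938] t 11.4
```

Call:
{"name": "apply_moves", "arguments": {"series": "0 0 0 -0.3 0 0.4 0;0 0 0 -0.6 0 0.8 0;0 0 0 -0.6 0 0.8 0"}}

```text
time_s: 11.7
tcp_pos: [0.4562, -0.0034, 0.0929]
tool_rot: [-1.623, -1.957, -0.587]
ft_force: [-0.7, -2.4, 3.4]
gripper_width: 0.39
```

```bash
python3 c.py 1.8 2 .0530
```

```text
x,y,z mm 2.05894598677019 2.2152140617480693 51.50562001897485 F box [-2.2043  1.1721  3.3762] M [-0.6255  0.032   0.1899] grip 0.3898867341644504 t 11.7
tilt 39.87224429337502 yaw 0.1866903736642764
move [-0.07  0.13 -0.08] [ 0.6  0.1 -1.3] dist 1 tcp [ 0.4565 -0.0037  0.0944] now [ 0.4562 -0.0034  0.0929] t 11.7
```

Call:
{"name": "apply_moves", "arguments": {"series": "0 0 0 0 0 0 0.65;0 0 0 0 0 0 0.65;0 0 0 0 0 0 0.65;0 0 0 0 0 0 0.65;0 0 0 0 0 -12 0.65;0 0 0 0 0 -40 0.65;0 0 0 0 0 -70 0;0 0 0 0 0 -70 0;0 0 0 0 0 -70 0;0 0 0 0 0 -70 0"}}

```text
time_s: 12.7
tcp_pos: [0.4641, -0.0468, 0.1462]
tool_rot: [-1.622, -1.956, -0.586]
ft_force: [-0.1, -0.2, 0.3]
gripper_width: 0.0
```

```bash
python3 - <<'E'
from h import *
where();s=sense();w=get_image("wrist");save(w,"w5")
for d in pinpoint(w,"hole_a")[:5]: print(np.round(d["centre"],1),round(d["confidence"],2),at_z(w,d["centre"],.027,s))
for d in pinpoint(w,"housing")[:1]: print(np.round(d["centre"],1),round(d["confidence"],2),at_z(w,d["centre"],.046,s))
E
```

```text
x,y,z mm -42.05672029927029 2.576301163717847 104.77050159760674 F box [-0.13    0.1763  0.3484] M [-0.6416 -0.1144  0.0021] grip 1.1251333854099518e-05 t 12.7
tilt 39.9143588585661 yaw 0.18740980153776896
[346.4 207.1] 0.84 [0.4984 0.0746 0.027 ]
[350.2 295.6] 0.76 [0.5095 0.0081 0.027 ]
[203.8 203.2] 0.75 [0.3903 0.0574 0.027 ]
[196.4 297.4] 0.71 [ 0.4029 -0.0135  0.027 ]
[275.2 244.5] 0.87 [0.4513 0.0304 0.046 ]
```

View pics/w5.png

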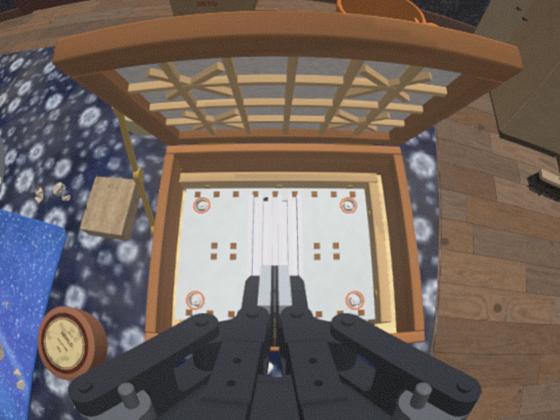

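```bash
cat >> h.py <<'E'
L=.078;BC=(2.0,.3)
def press(x,y,z,tilt=40):
    A=tool(Y,tilt);p=np.r_[PC+BX*(x+BC[0])/1e3+BY*(y+BC[1])/1e3,z]
    go(A,p-A@[-.011,0,L])
def tip():
    s=sense();A=Rm(s["tool_rot"]);p=np.array(s["tcp_pos"])+A@[-.011,0,L];d=p[:2]-PC;f=np.array(s["ft_force"])
    print("tip on board x,y,z mm",d@BX*1e3-BC[0],d@BY*1e3-BC[1],p[2]*1e3,"F",f[:2]@BX,f[:2]@BY,f[2],"t",s["time_s"])
E
python3 -c "
from h import *
tip();press(-22,56,.07);press(-22,56,.036)"
```

```text
tip on board x,y,z mm -36.98567449283897 2.307038099710698 79.23022792269175 F 0.8671661007984854 0.11715397692781442 -0.16742863637989408 t 12.85
move [-0.16  0.06 -0.07] [  5.4 -53.9  16.8] dist 57 tcp [ 0.4085 -0.0421  0.1368] now [ 0.4642 -0.0467  0.1461] t 12.85
move [-0.16  0.06 -0.07] [-16.4 -53.8  42.9] dist 71 tcp [ 0.4085 -0.0421  0.1028] now [ 0.4642 -0.0467  0.1461] t 12.85
```

Call:
{"name": "apply_moves", "arguments": {"series": "-0.2 0 0 3 -28 8 0;-0.2 0 0 5.4 -53.8 16.8 0;-0.2 0 0 5.4 -53.8 16.8 0;-0.2 0 0 -2 -53.8 25 0;-0.2 0 0 -8 -53.8 33 0;-0.2 0 0 -13 -53.8 39 0;-0.2 0 0 -16.4 -53.8 43 0;-0.2 0 0 -16.4 -53.8 43 0"}}

```text
time_s: 13.65
tcp_pos: [0.4086, -0.0418, 0.1019]
tool_rot: [-1.623, -1.955, -0.589]
ft_force: [-0.2, 0.1, 0.1]
gripper_width: -0.001
```

```bash
python3 -c "
from h import *
tip();press(-22,56,.030)"
```

```text
tip on board x,y,z mm -21.746185083820656 55.8347581351269 35.09928324884333 F 0.171898511874139 0.1579751019396217 0.10785090111948221 t 13.65
move [ 0.01  0.01 -0.09] [-3.5 -0.2  3.7] dist 5 tcp [ 0.4085 -0.0421  0.0968] now [ 0.4086 -0.0418  0.1019] t 13.65
```

Call:
{"name": "apply_moves", "arguments": {"series": "0 0 0 -0.6 0 0.8 0;0 0 0 -1.3 0 1.5 0;0 0 0 -1.9 0 2.3 0;0 0 0 -2.6 0 3.1 0;0 0 0 -3.2 0 3.8 0;0 0 0 -3.2 0 3.8 0"}}

```text
time_s: 14.25
tcp_pos: [0.4085, -0.0418, 0.0969]
tool_rot: [-1.623, -1.955, -0.589]
ft_force: [0.4, 0.0, -0.1]
gripper_width: -0.001
```

```bash
python3 -c "
from h import *
tip();press(-22,56,.026)"
```

```text
tip on board x,y,z mm -21.77524310120255 55.885952265127855 30.10496454707111 F -0.022656952486283657 -0.3647579822287672 -0.05634599497590574 t 14.25
move [ 0.01  0.02 -0.09] [-2.8 -0.1  3. ] dist 4 tcp [ 0.4085 -0.0421  0.0928] now [ 0.4085 -0.0418  0.0969] t 14.25
```

Call:
{"name": "apply_moves", "arguments": {"series": "0 0 0 -0.6 0 0.8 0;0 0 0 -1.3 0 1.5 0;0 0 0 -1.9 0 2.3 0;0 0 0 -2.6 0 3.1 0;0 0 0 -3.2 0 3.8 0;0 0 0 -3.2 0 3.8 0"}}

```text
time_s: 14.85
tcp_pos: [0.4085, -0.0419, 0.0918]
tool_rot: [-1.623, -1.955, -0.589]
ft_force: [0.5, -0.4, -0.4]
gripper_width: -0.001
```

```bash
python3 -c "
from h import *
tip()"
```

```text
tip on board x,y,z mm -21.772962931492287 55.911677026209176 25.01634523102331 F -0.49153552870033873 -0.453591285525798 -0.4190600478550201 t 14.85
```

Call:
{"name": "apply_moves", "arguments": {"series": "0 0 0 0.1 0 1.4 0;0 0 0 -0.5 0 2.1 0;0 0 0 -1.2 0 2.9 0;0 0 0 -1.8 0 3.6 0;0 0 0 -1.8 0 3.6 0"}}

```text
time_s: 15.35
tcp_pos: [0.4082, -0.0408, 0.0882]
tool_rot: [-1.622, -1.955, -0.589]
ft_force: [1.2, -1.5, 6.0]
gripper_width: 0.001
```

```bash
python3 -c "
from h import *
tip()"
```

```text
tip on board x,y,z mm -20.629045002851537 56.01492795173437 21.3469291651108 F -1.711738085672948 -0.9133312007370055 6.007097278308993 t 15.35
```

Call:
{"name": "apply_moves", "arguments": {"series": "0 0 0 -0.2 0 0.2 0;0 0 0 -0.6 0 0.8 0;0 0 0 -0.9 0 1.1 0;0 0 0 -1.3 0 1.5 0;0 0 0 -1.3 0 1.5 0"}}

```text
time_s: 15.85
tcp_pos: [0.4083, -0.0408, 0.0863]
tool_rot: [-1.622, -1.955, -0.59]
ft_force: [-0.1, -1.1, 1.6]
gripper_width: 0.001
```

```bash
sed -i 's/^L=.078/L=.0675/' h.py; python3 -c "
from h import *
tip()"
```

```text
tip on board x,y,z mm -27.47090539093085 55.949187538043255 27.520949178346342 F -1.0700044005012923 0.2997250453176166 1.6390229763496025 t 15.85
```

Call:
{"name": "apply_moves", "arguments": {"series": "0 0 0 -0.6 0 0.8 0;0 0 0 -1.3 0 1.5 0;0 0 0 -1.6 0 1.9 0;0 0 0 -1.9 0 2.3 0;0 0 0 -1.9 0 2.3 0"}}

```text
time_s: 16.35
tcp_pos: [0.4083, -0.0408, 0.0833]
tool_rot: [-1.622, -1.955, -0.59]
ft_force: [0.1, -0.7, 2.9]
gripper_width: -0.003
```

```bash
python3 -c "
from h import *
tip()"
```

```text
tip on board x,y,z mm -27.399677316777677 55.950218084583675 24.50473556232357 F -0.6682765091851538 0.055754644546075316 2.9228057279428947 t 16.35
```

Call:
{"name": "apply_moves", "arguments": {"series": "0 0 0 -0.6 0 0.8 0;0 0 0 -1.3 0 1.5 0;0 0 0 -1.6 0 1.9 0;0 0 0 -1.9 0 2.3 0;0 0 0 -1.9 0 2.3 0"}}

```text
time_s: 16.85
tcp_pos: [0.4083, -0.0404, 0.0816]
tool_rot: [-1.62, -1.955, -0.59]
ft_force: [-0.6, -8.5, 24.2]
gripper_width: 0.001
```

```bash
python3 -c "
from h import *
tip()
s=sense();w=get_image('wrist');save(w,'w6')
for d in pinpoint(w,'hole_a')[:5]: print(np.round(d['centre'],1),round(d['confidence'],2),at_z(w,d['centre'],.027,s))
"
```

```text
tip on board x,y,z mm -26.969370684050453 55.83342078903565 22.84837706352389 F -8.27726528720677 2.212879845452456 24.186204571545176 t 16.85
[273.6 192.2] 0.97 [0.3916 0.0536 0.027 ]
[467.6 307. ] 0.86 [0.5103 0.0066 0.027 ]
[456.5 190.2] 0.67 [0.5023 0.0777 0.027 ]
```

View pics/w6.png

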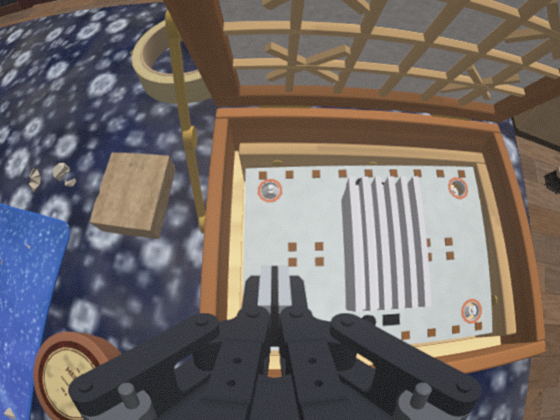

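```bash
python3 -c "
from h import *
press(-27,56,.040);press(18,56,.042,45);press(18,56,.031,45)"
```

```text
move [-0.02 -0.08 -0.03] [ 11.1  -0.2 -13.1] dist 17 tcp [ 0.4081 -0.0404  0.0988] now [ 0.4083 -0.0404  0.0816] t 16.95
move [-0.02  4.92 -0.03] [40.9 -0.2 13.6] dist 43 tcp [ 0.4007 -0.0011  0.0975] now [ 0.4083 -0.0404  0.0816] t 16.95
move [-0.02  4.92 -0.03] [33.8 -0.2 22.1] dist 40 tcp [ 0.4007 -0.0011  0.0865] now [ 0.4083 -0.0404  0.0816] t 16.95
```

Call:
{"name": "apply_moves", "arguments": {"series": "0 0 0 5 0 -7 0;0 0 0 11 0 -13 0;0 2.5 0 26 -0.2 0 0;0 4.9 0 41 -0.2 13.6 0;0 4.9 0 41 -0.2 13.6 0;0 4.9 0 38 -0.2 17.5 0;0 4.9 0 35 -0.2 21 0;0 4.9 0 33.8 -0.2 22 0;0 4.9 0 33.8 -0.2 22 0"}}

```text
time_s: 17.85
tcp_pos: [0.4008, -0.0015, 0.0862]
tool_rot: [-1.57, -1.893, -0.649]
ft_force: [0.3, -0.4, 0.1]
gripper_width: 0.002
```

```bash
python3 -c "
from h import *
tip();press(18,56,.026,45)"
```

```text
tip on board x,y,z mm 17.517422653951975 55.99310950026137 30.683522681615734 F -0.4780980451305744 -0.17169381669987763 0.0797206445740195 t 17.85
move [-0.01  0.05 -0.06] [-3.  -0.   3.6] dist 5 tcp [ 0.4007 -0.0011  0.0815] now [ 0.4008 -0.0015  0.0862] t 17.85
```

Call:
{"name": "apply_moves", "arguments": {"series": "0 0 0 -0.6 0 0.6 0;0 0 0 -1.2 0 1.2 0;0 0 0 -1.8 0 1.8 0;0 0 0 -2.4 0 2.4 0;0 0 0 -3 0 3 0;0 0 0 -3.6 0 3.6 0;0 0 0 -3.6 0 3.6 0"}}

```text
time_s: 18.55
tcp_pos: [0.4008, -0.0016, 0.081]
tool_rot: [-1.57, -1.893, -0.648]
ft_force: [-1.0, -0.5, 0.3]
gripper_width: -0.002
```

```bash
python3 -c "
from h import *
tip()"
```

```text
tip on board x,y,z mm 17.426981394185418 55.986574019324976 25.46894663126109 F -0.30191570687294156 1.0337544586377834 0.3011112155513843 t 18.55
```

Call:
{"name": "apply_moves", "arguments": {"series": "0 0 0 -0.6 0 0.6 0;0 0 0 -1.2 0 1.2 0;0 0 0 -1.8 0 1.8 0;0 0 0 -2.1 0 2.1 0;0 0 0 -2.1 0 2.1 0"}}

```text
time_s: 19.05
tcp_pos: [0.4005, -0.0015, 0.0781]
tool_rot: [-1.57, -1.893, -0.648]
ft_force: [-1.0, -1.1, 1.8]
gripper_width: -0.003
```

```bash
python3 -c "
from h import *
tip()"
```

```text
tip on board x,y,z mm 17.602209919230933 56.27691795282837 22.55074060278292 F -0.8883567141985498 1.2306583288851811 1.7571770801315711 t 19.05
```

Call:
{"name": "apply_moves", "arguments": {"series": "0 0 0 -0.4 0 0.4 0;0 0 0 -0.8 0 0.8 0;0 0 0 -1.2 0 1.2 0;0 0 0 -1.6 0 1.6 0;0 0 0 -1.6 0 1.6 0"}}

```text
time_s: 19.55
tcp_pos: [0.4005, -0.0012, 0.077]
tool_rot: [-1.568, -1.894, -0.649]
ft_force: [-1.9, -6.4, 20.2]
gripper_width: -0.001
```

```bash
python3 -c "
from h import *
tip()"
```

```text
tip on board x,y,z mm 17.94372495368898 56.29729950678909 21.462746206204503 F -5.943153187794846 3.075827567550276 20.21567298010141 t 19.55
```

```bash
python3 -c "
from h import *
s=sense();w=get_image('wrist');save(w,'w7')
for d in pinpoint(w,'hole_a')[:5]: print(np.round(d['centre'],1),round(d['confidence'],2),at_z(w,d['centre'],.022,s))
a=w['pixels'][130:400,170:530][:,:,::-1];cv2.imwrite('pics/w7c.png',cv2.resize(a,None,fx=2.2,fy=2.2,interpolation=cv2.INTER_CUBIC))"
```

```text
[273.6 269.2] 0.94 [0.3905 0.0566 0.022 ]
[465.  265.8] 0.84 [0.5016 0.0759 0.022 ]
[480.3 385.1] 0.67 [0.5157 0.0067 0.022 ]
[377.5 334.8] 0.55 [0.4493 0.0308 0.022 ]
```

View pics/w7c.png

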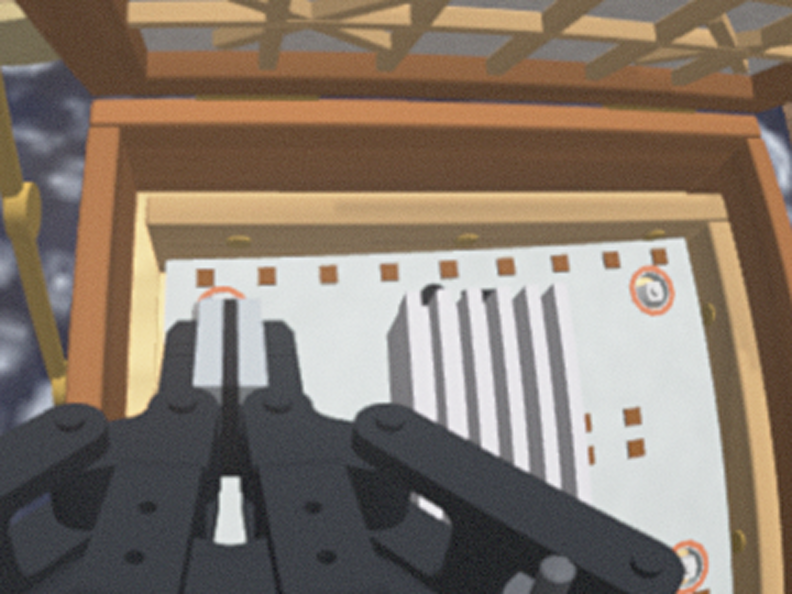

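```bash
python3 -c "
from h import *
tip();press(14,56,.074,45);press(14,-56,.074,45);press(18,-56,.034,45)"
```

```text
tip on board x,y,z mm 17.94183526530155 56.26444051155813 21.49121964935713 F -7.284263763857171 1.8935044868612034 20.319065594760612 t 19.65
move [-0.05 -0.01  0.01] [ 34.4   0.2 -39.9] dist 53 tcp [ 0.4014 -0.005   0.1295] now [ 0.4005 -0.0012  0.077 ] t 19.65
move [-0.05 -0.01  0.01] [ 34.3 112.2 -40. ] dist 124 tcp [0.5115 0.0158 0.1295] now [ 0.4005 -0.0012  0.077 ] t 19.65
move [-0.05 -0.01  0.01] [  8.9 112.2  -8.9] dist 113 tcp [0.5107 0.0198 0.0895] now [ 0.4005 -0.0012  0.077 ] t 19.65
```

Call:
{"name": "apply_moves", "arguments": {"series": "0 0 0 10 0 -12 0;0 0 0 34.4 0 -40 0;0 0 0 34.4 0 -40 0;0 0 0 34.4 45 -40 0;0 0 0 34.4 85 -40 0;0 0 0 34.4 112 -40 0;0 0 0 34.4 112 -40 0;0 0 0 20 112 -23 0;0 0 0 9 112 -9 0;0 0 0 9 112 -9 0"}}

```text
time_s: 20.65
tcp_pos: [0.5091, 0.0197, 0.0875]
tool_rot: [-1.568, -1.89, -0.647]
ft_force: [-0.7, 1.5, 0.6]
gripper_width: -0.0
```

```bash
python3 -c "
from h import *
tip()"
```

```text
tip on board x,y,z mm 18.35985979139615 -54.19174669076798 32.04042868213868 F 1.636838558216352 0.3894502007581157 0.589047002989681 t 20.65
```

Call:
{"name": "apply_moves", "arguments": {"series": "0 0 0 -0.6 1 0.6 0;0 0 0 -1.2 1.8 1.2 0;0 0 0 -1.8 1.8 1.8 0;0 0 0 -2.4 1.8 2.4 0;0 0 0 -3 1.8 3 0;0 0 0 -3.6 1.8 3.6 0;0 0 0 -4.2 1.8 4.2 0;0 0 0 -4.2 1.8 4.2 0"}}

```text
time_s: 21.45
tcp_pos: [0.5102, 0.0205, 0.0832]
tool_rot: [-1.565, -1.89, -0.647]
ft_force: [-3.5, -3.1, 13.6]
gripper_width: -0.002
```

```bash
python3 -c "
from h import *
tip()"
```

```text
tip on board x,y,z mm 19.04514111589573 -55.32156926326797 27.79197601387987 F -2.374459051982238 4.037019680360364 13.63034120122994 t 21.45
```

Call:
{"name": "apply_moves", "arguments": {"series": "0 0 0 -1 0 1 0;0 0 0 -1.3 0 1.3 0;0 0 0 -1.6 0 1.6 0;0 0 0 -1.8 0 1.8 0;0 0 0 -1.8 0 1.8 0"}}

```text
time_s: 21.95
tcp_pos: [0.51, 0.0204, 0.0811]
tool_rot: [-1.565, -1.891, -0.647]
ft_force: [-1.6, -1.2, 2.6]
gripper_width: 0.007
```

```bash
python3 -c "
from h import *
tip()"
```

```text
tip on board x,y,z mm 18.930841865800726 -55.08151835006903 25.75412347537725 F -0.878738970359217 1.7842834741396385 2.600493510133848 t 21.95
```

Clicked past the peak; follow down to the shoulder.

Call:
{"name": "apply_moves", "arguments": {"series": "0 0 0 -0.6 0 0.6 0;0 0 0 -1.2 0 1.2 0;0 0 0 -1.8 0 1.8 0;0 0 0 -2.4 0 2.4 0;0 0 0 -3 0 3 0;0 0 0 -3.3 0 3.3 0;0 0 0 -3.3 0 3.3 0"}}

```text
time_s: 22.65
tcp_pos: [0.5099, 0.0205, 0.0768]
tool_rot: [-1.564, -1.89, -0.647]
ft_force: [-1.7, -2.7, 8.2]
gripper_width: 0.006
```

```bash
python3 -c "
from h import *
tip()"
```

```text
tip on board x,y,z mm 19.067688325491535 -54.942622670509685 21.47713544515838 F -2.3823983181316826 2.155058200016739 8.19705891187964 t 22.65
```

Call:
{"name": "apply_moves", "arguments": {"series": "0 0 0 -0.6 0 0.6 0;0 0 0 -1.2 0 1.2 0;0 0 0 -1.2 0 1.2 0"}}

```text
time_s: 22.95
tcp_pos: [0.5099, 0.0205, 0.0764]
tool_rot: [-1.563, -1.89, -0.648]
ft_force: [-3.0, -8.5, 19.7]
gripper_width: 0.002
```

```bash
python3 -c "
from h import *
tip();press(18,-56,.034,45);press(-22,-56,.034,45)"
```

```text
tip on board x,y,z mm 19.18608752753538 -54.96971994133978 21.122831452344474 F -7.776326698647607 4.495839501285783 19.742576267892492 t 22.95
move [-0.29 -0.27 -0.02] [ 8.6  0.6 -9.9] dist 13 tcp [0.5107 0.0198 0.0895] now [0.5099 0.0205 0.0764] t 22.95
move [-0.29 -0.27 -0.02] [-19.5   0.5 -38.3] dist 43 tcp [ 0.5182 -0.0196  0.0895] now [0.5099 0.0205 0.0764] t 22.95
```

Call:
{"name": "apply_moves", "arguments": {"series": "0 0 0 5 0 -5 0;0 0 0 8.6 0.6 -10 0;-0.3 -0.3 0 -6 0.6 -24 0;-0.3 -0.3 0 -19.5 0.6 -38 0;-0.3 -0.3 0 -19.5 0.6 -38 0;-0.3 -0.3 0 -22 0.6 -36 0;-0.3 -0.3 0 -23.5 0.6 -34.5 0;-0.3 -0.3 0 -24.5 0.6 -33.5 0;-0.3 -0.3 0 -24.5 0.6 -33.5 0"}}

```text
time_s: 23.85
tcp_pos: [0.5174, -0.019, 0.0823]
tool_rot: [-1.567, -1.893, -0.648]
ft_force: [-5.2, -1.1, 0.7]
gripper_width: 0.001
```

```bash
python3 -c "
from h import *
tip()"
```

```text
tip on board x,y,z mm -21.26363781453506 -55.24622797493617 26.828793460637755 F -0.10467005268364984 5.314461274506313 0.7377182578226262 t 23.85
```

Call:
{"name": "apply_moves", "arguments": {"series": "0 0 0 0 -2 0 0;0 0 0 -0.6 -2.5 0.6 0;0 0 0 -1.2 -2.5 1.2 0;0 0 0 -1.8 -2.5 1.8 0;0 0 0 -2.4 -2.5 2.4 0;0 0 0 -2.4 -2.5 2.4 0"}}

```text
time_s: 24.45
tcp_pos: [0.5151, -0.0194, 0.0788]
tool_rot: [-1.568, -1.893, -0.648]
ft_force: [-0.7, 0.0, 1.1]
gripper_width: -0.0
```

```bash
python3 -c "
from h import *
tip()"
```

```text
tip on board x,y,z mm -21.294744173639153 -52.873356773856486 23.323157501568783 F 0.1685432696221976 0.6827007360319375 1.1334263620202323 t 24.45
```

Call:
{"name": "apply_moves", "arguments": {"series": "0 0 0 -0.6 0 0.6 0;0 0 0 -1.2 0 1.2 0;0 0 0 -1.6 0 1.6 0;0 0 0 -2 0 2 0;0 0 0 -2.3 0 2.3 0;0 0 0 -2.3 0 2.3 0"}}

```text
time_s: 25.05
tcp_pos: [0.5152, -0.0194, 0.0767]
tool_rot: [-1.567, -1.893, -0.649]
ft_force: [-0.7, -5.3, 12.6]
gripper_width: 0.002
```

```bash
python3 -c "
from h import *
tip()"
```

```text
tip on board x,y,z mm -21.18317732447532 -53.029570538214216 21.220627966066058 F -5.094774220851756 1.6691387820820678 12.617063287868412 t 25.05
```

Call:
{"name": "apply_moves", "arguments": {"series": "0 0 0 -0.8 0 0.8 0;0 0 0 -1.4 0 1.4 0;0 0 0 -1.7 0 1.7 0;0 0 0 -1.7 0 1.7 0"}}

```text
time_s: 25.45
tcp_pos: [0.5153, -0.0193, 0.0762]
tool_rot: [-1.565, -1.892, -0.65]
ft_force: [-2.0, -9.8, 24.4]
gripper_width: -0.001
```

```bash
python3 -c "
from h import *
tip();press(-24,-53,.074,45);press(-24,54,.074,45);press(-24,54,.027,45)"
```

```text
tip on board x,y,z mm -21.036874315576796 -53.135009284440635 20.856667387038513 F -9.265646396844794 3.7917121594839576 24.44875177521055 t 25.45
move [-0.09 -0.17  0.05] [ 35.8  -0.3 -39.5] dist 53 tcp [ 0.5156 -0.0221  0.1295] now [ 0.5153 -0.0193  0.0762] t 25.45
move [-0.09 -0.17  0.05] [  35.9 -107.3  -39.4] dist 120 tcp [ 0.4105 -0.042   0.1295] now [ 0.5153 -0.0193  0.0762] t 25.45
move [-0.09 -0.17  0.05] [   2.6 -107.2   -6.2] dist 107 tcp [ 0.4105 -0.042   0.0825] now [ 0.5153 -0.0193  0.0762] t 25.45
```

Call:
{"name": "apply_moves", "arguments": {"series": "0 0 0 10 0 -11 0;0 0 0 36 0 -40 0;0 0 0 36 0 -40 0;0 0 0 36 -45 -40 0;0 0 0 36 -85 -40 0;0 0 0 36 -107 -40 0;0 0 0 36 -107 -40 0;0 0 0 18 -107 -22 0;0 0 0 5 -107 -8.5 0;0 0 0 2.6 -107 -6.2 0"}}

```text
time_s: 26.45
tcp_pos: [0.4113, -0.0418, 0.0811]
tool_rot: [-1.565, -1.891, -0.65]
ft_force: [-0.2, -0.1, 0.8]
gripper_width: -0.004
```

Call:
{"name": "apply_moves", "arguments": {"series": "0 0 0 -0.5 0 0.5 0;0 0 0 -1.2 0 1.2 0;0 0 0 -1.9 0 1.9 0;0 0 0 -2.4 0 2.4 0;0 0 0 -2.4 0 2.4 0"}}

```text
time_s: 26.95
tcp_pos: [0.4114, -0.0418, 0.078]
tool_rot: [-1.566, -1.892, -0.651]
ft_force: [0.1, -0.4, -0.8]
gripper_width: 0.003
```

```bash
python3 -c "
from h import *
tip()"
```

```text
tip on board x,y,z mm -23.86608811988973 53.12466015676616 22.607502344985672 F -0.4584747931404297 -0.06235645572657389 -0.8367807441930926 t 26.95
```

Call:
{"name": "apply_moves", "arguments": {"series": "0 0 0 -0.6 0 0.6 0;0 0 0 -1.2 0 1.2 0;0 0 0 -1.8 0 1.8 0;0 0 0 -2.3 0 2.3 0;0 0 0 -2.3 0 2.3 0"}}

```text
time_s: 27.45
tcp_pos: [0.4115, -0.0417, 0.0761]
tool_rot: [-1.564, -1.891, -0.651]
ft_force: [-0.3, -9.4, 22.6]
gripper_width: -0.001
```

```bash
python3 -c "
from h import *
tip();press(-24,54,.032,45);press(18,54,.032,45);press(18,54,.0235,45)"
```

```text
tip on board x,y,z mm -23.697631117522732 53.06581415576354 20.812064238332187 F -9.214646126984938 2.0798705824431405 22.57854181173795 t 27.45
move [-0.09 -0.25  0.05] [ 8. -1. -8.] dist 11 tcp [ 0.4105 -0.042   0.0875] now [ 0.4115 -0.0417  0.0761] t 27.45
move [-0.09 -0.25  0.05] [37.6 -1.  21.8] dist 43 tcp [ 0.4027 -0.0007  0.0875] now [ 0.4115 -0.0417  0.0761] t 27.45
move [-0.09 -0.25  0.05] [31.6 -1.  27.8] dist 42 tcp [ 0.4027 -0.0007  0.079 ] now [ 0.4115 -0.0417  0.0761] t 27.45
```

Call:
{"name": "apply_moves", "arguments": {"series": "0 0 0 5 0 -5 0;0 0 0 8 -1 -8 0;0 0 0 23 -1 7 0;0 0 0 37.6 -1 21.8 0;0 0 0 37.6 -1 21.8 0;0 0 0 34 -1 25.5 0;0 0 0 31.6 -1 27.8 0;0 0 0 30.8 -1 28.6 0;0 0 0 30 -1 29.4 0;0 0 0 30 -1 29.4 0"}}

```text
time_s: 28.45
tcp_pos: [0.4028, -0.0011, 0.0768]
tool_rot: [-1.565, -1.891, -0.652]
ft_force: [-0.1, -3.8, 5.3]
gripper_width: 0.0
```

Call:
{"name": "apply_moves", "arguments": {"series": "0 0 0 -0.4 0 0.4 0;0 0 0 -0.8 0 0.8 0;0 0 0 -1.2 0 1.2 0;0 0 0 -1.2 0 1.2 0"}}

```text
time_s: 28.85
tcp_pos: [0.4027, -0.0011, 0.0762]
tool_rot: [-1.564, -1.89, -0.653]
ft_force: [-0.2, -7.7, 19.8]
gripper_width: 0.002
```

```bash
python3 -c "
from h import *
tip()"
```

```text
tip on board x,y,z mm 17.935254858655103 54.07577161205025 20.928692602689452 F -7.482028828870566 1.6275748438236244 19.756738306170902 t 28.85
```

Call:
{"name": "apply_moves", "arguments": {"series": "0 0 0 7 0 -8 0;0 0 0 7 30 -45 0;0 0 0 7 54 -90 0;0 0 0 7 54 -130 0;0 0 0 7 54 -150 0;0 0 0 7 54 -150 0;0 0 0 7 54 -150 0"}}

```text
time_s: 29.55
tcp_pos: [0.4744, -0.0908, 0.1865]
tool_rot: [-1.565, -1.89, -0.652]
ft_force: [0.0, 0.7, 0.6]
gripper_width: -0.001
```

```bash
python3 -c "
from h import *
s=sense();print(s['ft_force']);w=get_image('wrist');save(w,'w8')
H=[]
for d in pinpoint(w,'hole_a')[:4]: p=at_z(w,d['centre'],.020,s);q=p[:2]-PC;print(np.round(d['centre'],1),round(d['confidence'],2),q@BX*1e3,q@BY*1e3)
a=w['pixels'][100:370,130:470][:,:,::-1];cv2.imwrite('pics/w8c.png',cv2.resize(a,None,fx=2.2,fy=2.2,interpolation=cv2.INTER_CUBIC))"
```

```text
[0.0052 0.7089 0.5933]
[218.4 202.2] 0.76 37.70047460195742 53.75411053238786
[330.5 204.9] 0.7 34.850583538212305 -55.12296595189438
[335.6 273.1] 0.61 -33.482806805074915 -55.06973091818966
[209.4 274. ] 0.55 -34.533315206981236 56.789987796591774
```

View pics/w8c.png

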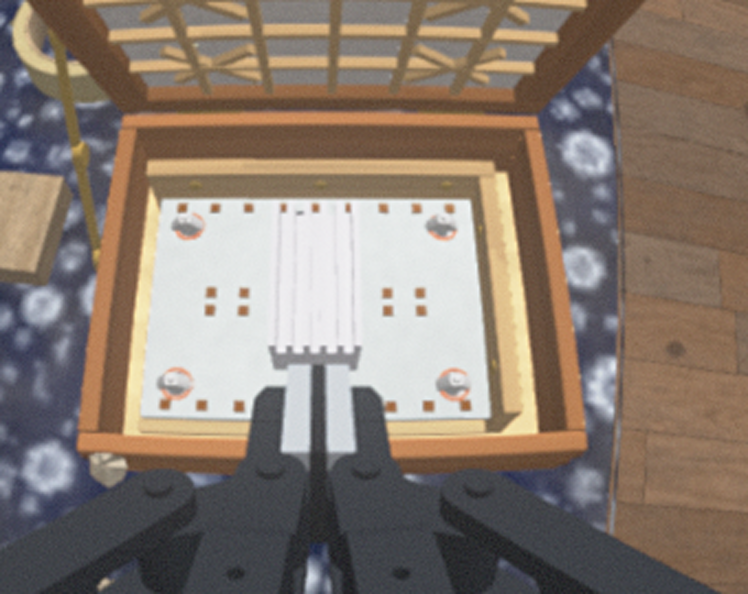

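```bash
python3 -c "
from station import *
print(close_job())"
```

```text
the job is handed in; nothing more can be done
None
```

The LED board is in the light box, down on all four posts and released. I handed the job in at about 30 s of the 70 s; no verdict came back.

**What I did:** I gripped the board by its housing with the tool tilted 40°. I felt for the hinge-side fence (touch at about 5 N) and the far fence (about 5 N), then pressed it square with no more than about 14 N. I set it down on the post tips, let go, and pressed beside each post with the closed fingers, going from one corner to its neighbour.

**Last checks:**
- **Height:** at 20–24 N the four corners stopped at fingertip heights of 20.8, 20.9, 20.9 and 21.1 mm. The 21.1 mm corner (hinge side, far) was not measured again after the last press. The absolute scale is uncertain by 1–2 mm, because I estimated the fingertip length by touch.
- **Picture:** the final wrist picture shows all four barbed tips standing up through their holes and the board parallel to the fences, with the gripper clear of it.
- **Corner by corner:** while the near side was down at about 21.5 mm, the far hinge-side corner gave first resistance at about 28 mm. I did not measure the opposite corner at the moment the first corner clicked.

**What disagreed or went unplanned:**
- The camera placed the seated hole pattern about 2 mm from where touch did, which is within its calibration.
- The second corner was almost home when I reached it, so it had mostly gone down with the first. The last corner likewise went down with the third.
- The finger brushed something on the far side, probably the fence, with about 5 N before I shifted it clear.
- My pushes read 24 N at most, above the 10–16 N suggested, once the corners were already on their shoulders.

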